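Hold the sprung cover of a roughness tester at its half-open mark

TASK

On the surface-roughness tester, first swing the small lift lever on the measuring head fully up, so that the stylus is well clear of the specimen, and leave it up. Only then lift the draught cover, which has a bar handle, against its spring until it is at the red half-open mark (35 degrees) of the quadrant at its hinge, and hold it there for a colleague to reach the specimen: finish while still holding the cover at the mark. Do not swing the cover well past the mark (at 48 degrees the interlock stops the machine) and leave everything else where it is.

Things in the scene. Friction and masses are not known exactly. Their poses are not given: they have to be found in the camera images.
- tester: bench roughness tester, fixed; pale-blue casting 300 x 400 mm (x, y), deck 60 mm high. Origin: centre of underside. +x to its rear (hinge), front faces -x; +y to its left: blue measuring head (75 mm wide at y = 145, front face x = -20, top at 186 mm), column behind it to 252 mm. Pale chamber under the cover: y -165 to 55 mm. Turned by up to 20 degrees
- lever_pivot (a point): pivot of the lift lever on the front of the measuring head, at (-28, 145, 165) mm in the tester's frame; the pivot axis is the tester's y axis
- lever_tip (a point): centre of the dark grip at the lever's end: a cylinder 16 mm diameter, 18 mm long along the tester's y, 65 mm from the pivot, on a steel rod of 7 mm; free to pinch from above by its ends. The lever points to the front (the tester's -x)
- lever (a joint): lift lever angle, rad: 0 fully down (25 degrees below level), 0.873 fully up (25 degrees above level, at its stop); starts down or a little raised; it needs about 1 N at the tip and stays where it is left
- cover_hinge (a point): middle of the cover's hinge axis at the rear of the chamber, at (125, -55, 146) mm in the tester's frame; the axis is the tester's y axis
- cover_handle (a point): middle of the cover's bar handle: round aluminium bar 12 mm diameter, 120 mm long along the tester's y (parallel to the hinge) between two posts, its axis 36 mm above the cover's top face; cover shut: at (-103, -55, 190) mm in the tester's frame, 228 mm in front of and 44 mm above the hinge axis. It may turn in the grip as the cover rises
- cover (a joint): cover angle, rad: 0 shut (level), grows as the front edge rises; red mark at 0.611 (35 degrees). Dark frame 257 x 220 mm, clear window. Its spring shuts it: 4 to 5 N up at the handle starts it, 7 to 10 N holds it at the mark; let go, it falls shut. On its right a dark pointer with yellow tip runs over a pale quadrant with ticks each 10 degrees; the red line and tab is the mark
- specimen: loose aluminium lamp heat sink, 50 mm diameter, 18 mm high, on the stage inside the chamber under the stylus; leave it. Origin: centre of underside
- standard: loose steel reference plate 40 x 28 x 7 mm lying on the tester's deck below the lever; leave it. Origin: centre of underside
- caliper: digital caliper 215 mm long, lying on the bench to the left of the tester; bystander. Origin: middle of the underside
- mouse: dark computer mouse, 105 x 60 x 34 mm, on the bench; bystander. Origin: underside
- loupe: dark standing loupe, 44 mm diameter, 48 mm high; bystander. Origin: centre of underside
- tray: blue parts tray 160 x 120 x 35 mm with heat sinks; bystander. Origin: centre of underside
- bottle: white cleaning bottle with red cap, 60 mm diameter, 150 mm high; bystander. Origin: centre of underside
- pencup: pale pen cup, 72 mm diameter, 150 mm high with its pens; bystander. Origin: centre of underside

How it is judged:
By the outcome, as a careful person would: the job done as asked, in the order asked, and still so for the second after the job is handed in, while the arm keeps its last pose, push and grip.
It also fails if it takes over 48 s, if anything falls off the work surface, if the arm or the gripper's body presses on something with over 40 N, if the wrist force passes 120 N, or if a joint passes its speed limit or range.

ROBOT

A 7-joint arm with a two-finger parallel gripper is mounted at the origin on the work surface. World frame = base frame: x ahead of the robot, y to its left, z up, the work surface at z = 0. Lengths are in mm, angles in rad, forces in N, time in s.
With the tool pointing down it reaches from about 400 to 850 mm from the base axis. Payload 4.4 kg.
Tool frame: the origin (TCP) lies at the very end of the fingers, on their centre line; the grasp point (between the pads) lies 19 mm behind it (r.pinch_z is the x of the grasp point in the tool frame, in mm); x points along the fingers, y is the direction in which the jaws open and shut, and the axes are right-handed (so a half turn about x gives the same grasp; the last joint's range is limited). The gripper opens to 94 mm and grips with 3 to 60 N. Pads are 16 mm wide; open, the fingers measure 119 mm over their backs; the gripper's body (75 mm by 177 mm) begins 78 mm behind the grasp point.
Start: joints at [1.124, 0.628, 0.038, 1.517, -0.027, 0.996, -0.02], TCP at [241.61, -603.442, 205.478] pointing down, gripper open.
Joint ranges: [-3.06, 3.06], [-0.37, 2.12], [-1.25, 1.32], [0.18, 2.47], [-1.1, 4.24], [0.23, 1.98], [-2.94, 2.94]. Speed limits (rad/s): [2.57, 2.57, 3.14, 3.14, 3.14, 3.14, 3.14].

INTERFACE

Orientations are given as a rotation vector (axis times angle).
In Python, from plant import r gives the robot as it stands. The module is installed in compiled form; this text tells all that it offers.
- The arm moves only by the tool play_rows, never from a script. Its argument "motion" is one flat list of numbers, 7 for each row, row after row: the shift along the tool's x, y, z as a fraction of full scale, then the turn, a rotation vector about the tool's x, y, z as a fraction of full scale, then the opening, from -1 (shut) to 1 (fully open). In form: [dx, dy, dz, ax, ay, az, fingers, dx, dy, dz, ax, ay, az, fingers, ...]. A call has 1 to 12 rows; each row is the pose to reach, as a shift and turn from the pose measured when the call began, along the tool's axes at that moment, turning the shorter way round; what a row does not reach only later rows make up. Full scale, the value 1, is 50 cm for a shift and 360 degrees for a turn. A row lasts 1/10 s, in which the tool goes at most 50 mm and 8.59 degrees, less where a joint would pass 70% of its speed; a pose out of reach is approached as far as the arm can. A call with a number of a shift or a turn outside -1 to 1 is refused whole. A call with a gripper value outside its range is refused whole. The fingers move at their own pace and stop on an object; the grip force is fixed at half the most. Time passes only in rows, so rows that repeat a pose let the fingers close. It gives the time, the measured TCP pose, the force and the opening at its end, in the units of the state.
- r.get_obs(): the state, without advancing time (a new reading comes with each control period).
- r.snapshot(name): name is "scene" or "side" or "wrist"; returns (picture, depth): 384x512x3 uint8, red, green, blue; 384x512 float32, mm along the optical axis (not along the pixel's ray), 0 where there is no reading.
- r.camera_params(name): a dict with "camera_matrix" (3x3 intrinsics, pixels), "world_to_cam" (4x4, takes a point from world to camera coordinates); the wrist camera has in their place "mount" (4x4, takes a point from camera to tool coordinates, whose origin is the TCP and whose axes are the tool frame's). Camera axes: x right, y down, z forward; pixel columns grow to the right and rows downward; lengths in mm; the calibration is good to about 2 mm. A picture is of the moment at which its call begins: read the wrist's pose just before it. camera_params takes no time and is no camera call.
- r.finish_job(): hands the job in, once; it reports no verdict.
The state is a dict: "clock": time; "joints": joint angles; "qd": joint speeds; "joint_torque": joint torques, N m; "tool_pos": TCP position; "ee_rot": TCP orientation; "force": force on the tool from outside, world axes, zero at the start; "torque": the same for the moment, N m; "width": opening from 0.0 (shut) to 1.0 (fully open).
Only numpy, scipy, OpenCV 4.12 (cv2) and the standard library are available. Lean on these libraries where they do the work, as an engineer would, in place of code of your own. Each camera call takes 0.05 s, during which the arm holds its last target.

## Working session

There is one attempt and no reset: what is moved stays moved. The work goes in short steps, Python scripts to look and compute and a tool call to move; the robot and the scene stay as the last step left them, time stands still between calls to the robot, and variables do not carry over. Pictures are saved under pics/ and viewed, and the job is handed in when it is done.

Besides the shell and the picture viewer there is one more tool, called after "Emit:" as a command line: name --argument value ..., lists and objects as JSON in quotes. play_rows: Moves the arm, as the interface text tells. Its arguments: {"type":"object","properties":{"motion":{"type":"array","items":{"type":"number","minimum":-1,"maximum":1}}},"required":["motion"]}

```bash
mkdir -p pics; python3 - <<'E'
from plant import r
import cv2,numpy as np
print(r.get_obs(), r.pinch_z)
for n in ("scene","side"):
    p,d=r.snapshot(n); cv2.imwrite(f"pics/{n}0.png",p[...,::-1]); np.savez(f"pics/{n}0.npz",p=p,d=d)
    print(r.camera_params(n))
print(r.camera_params("wrist"))
E
```

```text
{'clock': 0.0, 'joints': array([ 1.12422173,  0.62930782,  0.03845242,  1.51832476, -0.02697158,
        0.99629554, -0.02000226]), 'qd': array([ 0.00116517,  0.00032102,  0.00115955, -0.00031217,  0.00055019,
       -0.00045881, -0.00014063]), 'joint_torque': array([ 5.47318359e-04, -5.49726641e+01,  1.14395533e+00, -1.86633682e+01,
       -5.20560821e-02,  2.35690858e-02,  1.37559364e-04]), 'tool_pos': array([ 241.34039733, -602.84284654,  204.59297538]), 'ee_rot': array([ 2.01333427,  0.3899157 , -2.01414206]), 'force': array([ 0.31233414, -0.60265024, -0.25014342]), 'torque': array([ 0.06213014,  0.00167713, -0.04950309]), 'width': 1.001085396529308} -18.8
{'camera_matrix': array([[398.04105533,   0.        , 260.61319177],
       [  0.        , 398.04105533, 192.52839379],
       [  0.        ,   0.        ,   1.        ]]), 'world_to_cam': array([[-5.33365111e-01,  8.45874533e-01,  4.23462961e-03,
         3.12893670e+02],
       [ 5.77103418e-01,  3.67542808e-01, -7.29290017e-01,
        -2.07206947e+02],
       [-6.18444261e-01, -3.86534032e-01, -6.84191595e-01,
         1.83
[... 454 characters left out ...]
02],
       [ 1.12927311e-01,  8.30477208e-01, -5.45486049e-01,
         1.79337796e+03],
       [ 0.00000000e+00,  0.00000000e+00,  0.00000000e+00,
         1.00000000e+00]])}
{'camera_matrix': array([[319.94334757,   0.        , 258.62058743],
       [  0.        , 319.94334757, 190.53387005],
       [  0.        ,   0.        ,   1.        ]]), 'mount': array([[ 1.05766186e-03, -2.74098213e-01,  9.61701123e-01,
        -1.80080403e+02],
       [ 9.99999440e-01,  2.61458007e-04, -1.02526250e-03,
         4.07775421e-01],
       [ 2.95781608e-05,  9.61701669e-01,  2.74098337e-01,
        -8.03782308e+01],
       [ 0.00000000e+00,  0.00000000e+00,  0.00000000e+00,
         1.00000000e+00]])}
```

View pics/scene0.png

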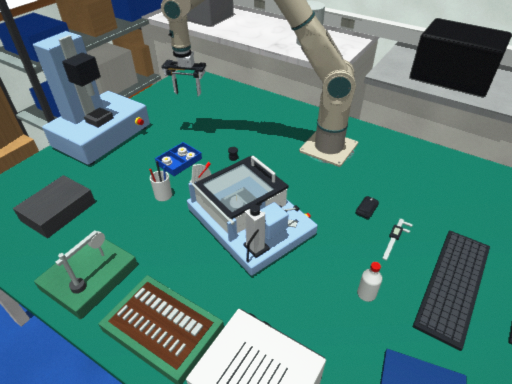

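View pics/side0.png

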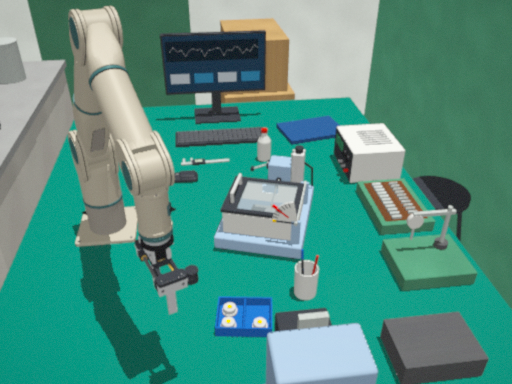

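```bash
cat > h.py <<'E'
from plant import r
import cv2,numpy as np
from scipy.spatial.transform import Rotation as R
def cloud(d,K,W):
    v,u=np.mgrid[:d.shape[0],:d.shape[1]]
    c=np.stack([(u-K[0,2])/K[0,0]*d,(v-K[1,2])/K[1,1]*d,d],-1)
    Wi=np.linalg.inv(W); return c@Wi[:3,:3].T+Wi[:3,3]
def proj(P,K,W):
    c=np.atleast_2d(P)@W[:3,:3].T+W[:3,3]; q=c@K.T; return q[:,:2]/q[:,2:]
E
python3 - <<'E'
from h import *
from scipy.optimize import least_squares
for n,(x0,x1,y0,y1) in (("scene",(170,330,140,280)),("side",(200,330,130,260))):
    z=np.load(f"pics/{n}0.npz");p,d=z["p"],z["d"]
    cv2.imwrite(f"pics/{n}0c.png",cv2.resize(p[y0:y1,x0:x1,::-1],None,fx=4.5,fy=4.3,interpolation=cv2.INTER_CUBIC)[:600,:800])
    c=r.camera_params(n); X=cloud(d,c["camera_matrix"],c["world_to_cam"])
    hsv=cv2.cvtColor(p,cv2.COLOR_RGB2HSV)
    m=np.zeros(d.shape,bool); m[y0:y1,x0:x1]=1
    m&=(abs(X[...,2]-60)<6)&(d>0)
    pts=X[m]; print(n,len(pts),np.median(pts,0),pts.min(0),pts.max(0))
    m2=np.zeros(d.shape,bool); m2[y0:y1,x0:x1]=1; m2&=(X[...,2]>15)&(X[...,2]<62)
    # min area rect
    for q in (m,m2): print(cv2.minAreaRect(X[q][:,:2].astype(np.float32)))
E
```

```text
scene 1998 [670.88240745  85.16166134  60.81154223] [  52.48600781 -327.29389866   54.01677993] [792.37920323 185.48162327  65.99828286]
((463.9416198730469, -91.73211669921875), (739.7772216796875, 488.09320068359375), 19.68231773376465)
((478.6642150878906, -100.17498779296875), (730.6048583984375, 705.8416748046875), 36.41598129272461)
side 1080 [ 574.7844553  -200.95478571   58.30381291] [ 381.63384969 -287.09049148   54.00489828] [782.88500315 440.04988334  65.8913449 ]
((634.67333984375, 71.337890625), (675.5979614257812, 298.61572265625), 69.4564437866211)
((623.3798217773438, 206.0791015625), (974.7158813476562, 641.0243530273438), 82.49931335449219)
```

View pics/scene0c.png

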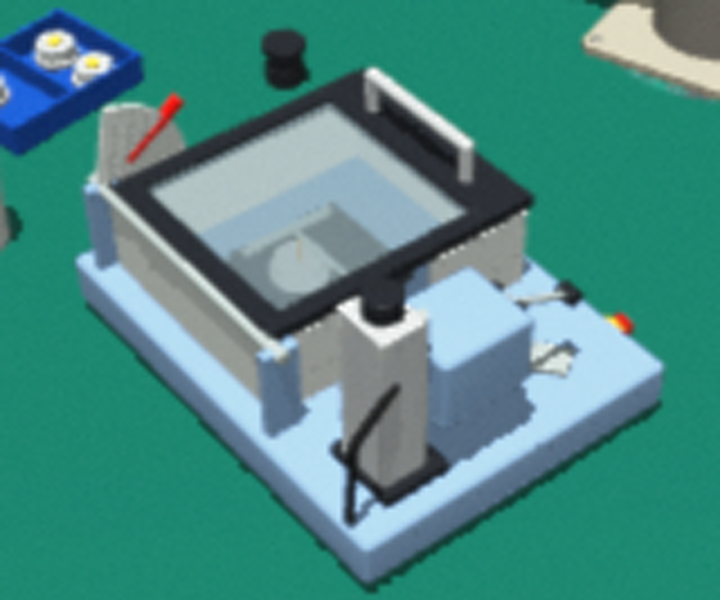

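View pics/side0c.png

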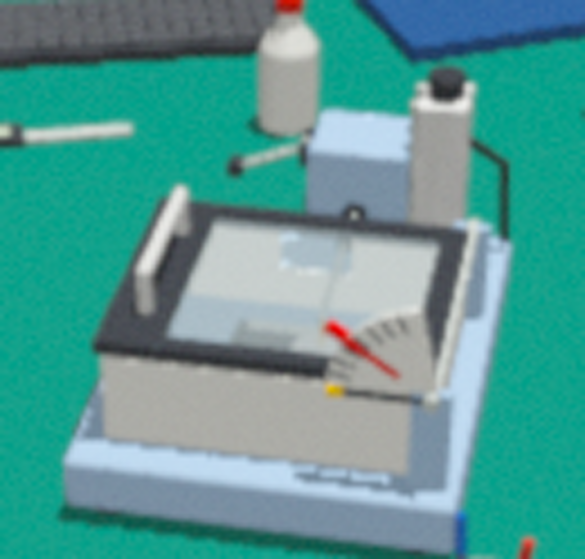

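```bash
python3 - <<'E'
from h import *
from scipy.optimize import least_squares
S=[((150,200,60),(372,548)),((-150,200,60),(662,370)),((150,-200,60),(80,262)),((-103,-113,190),(374,76)),((-103,3,190),(466,147)),((-20,182.5,186),(531,322)),("tip",(569,293))]
D=[((-150,-200,60),(66,460)),((150,-200,60),(462,512)),((-103,-113,190),(147,268)),((-103,3,190),(182,193)),("tip",(236,165))]
def T(q,P): 
    c,s=np.cos(q[2]),np.sin(q[2]); return np.array([q[0]+c*P[0]-s*P[1],q[1]+s*P[0]+c*P[1],P[2]])
def tip(a): a=a-np.radians(25); return (-28-65*np.cos(a),145,165+65*np.sin(a))
def res(q):
    o=[]
    for n,L,(x0,y0) in (("scene",S,(170,140)),("side",D,(200,130))):
        c=r.camera_params(n)
        for P,(x,y) in L:
            if P=="tip":P=tip(q[3])
            o.append(proj(T(q,P),c["camera_matrix"],c["world_to_cam"])[0]-[x0+x/4.5-.0,y0+y/4.3])
    return np.array(o).ravel()
for y in (0,.3,-.3,np.pi):
    s=least_squares(res,[620,0,y,.2],loss='soft_l1'); print(s.x,s.cost)
    if y==0: print(s.fun.reshape(-1,2).round(1)); q=s.x
np.save("q.npy",q)
print("handle",T(q,(-103,-55,190)),"tip",T(q,tip(q[3])))
c=r.camera_params("scene");print(proj([[0,0,0]],c["camera_matrix"],c["world_to_cam"]))
E
```

```text
[ 5.88630250e+02 -4.56856314e+01 -3.26361088e-01 -6.26077300e+00] 7.456207019175671
[[-1.5  1.6]
 [ 1.1 -1.1]
 [-2.5 -0.5]
 [-0.7  0.3]
 [-0.8 -0.2]
 [ 1.4 -0.7]
 [-0.4  0.4]
 [-0.5 -0.5]
 [-0.5 -1.4]
 [ 0.  -0.1]
 [-0.2 -0.2]
 [-0.  -0.7]]
[ 5.88630250e+02 -4.56856316e+01 -3.26361089e-01  2.24123119e-02] 7.456207019175732
[ 5.88630250e+02 -4.56856312e+01 -3.26361074e-01  2.24123334e-02] 7.45620701917784
[ 5.88630250e+02 -4.56856313e+01  1.22400095e+01  2.24123269e-02] 7.456207019176175
handle [473.43417199 -64.76084214 190.        ] tip [552.22541527 119.71640409 138.85691034]
[[328.5510102  147.53806866]]
```

```bash
cat >> h.py <<'E'
def T(q,P):
    c,s=np.cos(q[2]),np.sin(q[2]); return np.array([q[0]+c*P[0]-s*P[1],q[1]+s*P[0]+c*P[1],P[2]])
def state():
    o=r.get_obs(); return o,R.from_rotvec(o["ee_rot"])
def Rtool(q,jawdeg,tilt=0):
    """x down; y (jaw) at angle jawdeg from tester x in horizontal plane"""
    a=q[2]+np.radians(jawdeg); y=np.array([np.cos(a),np.sin(a),0]); x=np.array([0,0,-1.]); 
    return R.from_matrix(np.stack([x,y,np.cross(x,y)],1))
def rel(tcp,Rt):
    o,R0=state(); d=R0.inv().apply(tcp-o["tool_pos"])/500; w=(R0.inv()*Rt).as_rotvec()/(2*np.pi)
    return np.r_[d,w].round(4)
def tip(deg): a=np.radians(deg-25); return (-28-65*np.cos(a),145,165+65*np.sin(a))
E
python3 - <<'E'
from h import *
q=np.load("q.npy"); o,R0=state(); print(R0.as_matrix().round(2))
for j in (90,-90,0,180):
    print(j,np.degrees(np.array(rel(np.array(T(q,tip(1)))*[1,1,0]+[0,0,330],Rtool(q,j))[3:])*2*np.pi).round(1), rel(T(q,tip(1))*[1,1,0]+[0,0,330],Rtool(q,j)))
E
```

```text
[[-0.    0.37 -0.93]
 [ 0.   -0.93 -0.37]
 [-1.   -0.    0.  ]]
90 [-1.395e+02 -1.000e-01  0.000e+00] [-2.4880e-01 -1.1108e+00 -1.1144e+00 -3.8740e-01 -3.0000e-04  1.0000e-04]
-90 [40.5  0.   0.1] [-2.4880e-01 -1.1108e+00 -1.1144e+00  1.1260e-01  1.0000e-04  3.0000e-04]
0 [-49.5  -0.    0.1] [-2.4880e-01 -1.1108e+00 -1.1144e+00 -1.3740e-01 -1.0000e-04  2.0000e-04]
180 [1.305e+02 1.000e-01 0.000e+00] [-2.4880e-01 -1.1108e+00 -1.1144e+00  3.6260e-01  3.0000e-04  1.0000e-04]
```

Emit:
play_rows --motion '[-0.15,0,0,0,0,0,1,-0.25,-0.1,-0.1,-0.02,0,0,1,-0.25,-0.2,-0.2,-0.06,0,0,1,-0.25,-0.3,-0.3,-0.1,0,0,1,-0.25,-0.4,-0.4,-0.14,0,0,1,-0.25,-0.5,-0.5,-0.18,0,0,1,-0.25,-0.56,-0.56,-0.2,0,0,1,-0.25,-0.56,-0.56,-0.2,0,0,1,-0.25,-0.56,-0.56,-0.2,0,0,1,-0.25,-0.56,-0.56,-0.2,0,0,1,-0.25,-0.56,-0.56,-0.2,0,0,1]'

```text
clock: 1.2
tool_pos: [398.3, -236.4, 330.3]
ee_rot: [1.157, 1.244, -1.155]
force: [-0.1, -0.9, -0.6]
width: 1.0
```

```bash
python3 - <<'E'
from h import *
q=np.load("q.npy"); o,R0=state(); print(o["clock"],o["tool_pos"],o["joints"].round(2),o["force"])
# lever viewing: 60 mm in front of tip (tester -x)
print(rel(T(q,(-100,145,0))*[1,1,0]+[0,0,310],Rtool(q,90)))
E
```

```text
1.2 [ 398.32174568 -236.36183368  330.30330839] [ 0.77  0.24 -0.36  1.82  0.09  1.1   0.44] [-0.07053818 -0.85773525 -0.59445588]
[ 4.210e-02  3.356e-01 -6.976e-01 -1.865e-01 -3.000e-04 -2.000e-04]
```

Emit:
play_rows --motion '[0,0.05,-0.09,-0.023,0,0,1,0,0.09,-0.18,-0.046,0,0,1,0.0,0.13,-0.27,-0.07,0,0,1,0.02,0.17,-0.36,-0.093,0,0,1,0.02,0.22,-0.45,-0.116,0,0,1,0.03,0.26,-0.54,-0.14,0,0,1,0.042,0.31,-0.63,-0.163,0,0,1,0.042,0.336,-0.698,-0.1865,0,0,1,0.042,0.336,-0.698,-0.1865,0,0,1,0.042,0.336,-0.698,-0.1865,0,0,1]'

```text
clock: 2.2
tool_pos: [540.9, 122.5, 309.0]
ee_rot: [0.259, 1.557, -0.258]
force: [-0.3, -0.5, -0.4]
width: 1.0
```

```bash
cat >> h.py <<'E'
def wrist(name,q,ptsl):
    o,R0=state(); p,d=r.snapshot("wrist"); c=r.camera_params("wrist")
    M=np.eye(4);M[:3,:3]=R0.as_matrix();M[:3,3]=o["tool_pos"]
    W=np.linalg.inv(M@c["mount"]); K=c["camera_matrix"]
    np.savez(f"pics/{name}.npz",p=p,d=d,W=W,K=K)
    im=p[...,::-1].copy()
    for P in ptsl:
        u=proj(T(q,P),K,W)[0]; cv2.circle(im,tuple(int(t) for t in u),2,(255,0,255),1); print(P,u.round(1))
    cv2.imwrite(f"pics/{name}.png",cv2.resize(im,(800,600),interpolation=cv2.INTER_CUBIC))
E
python3 - <<'E'
from h import *
q=np.load("q.npy"); o,R0=state(); print(o["clock"],o["tool_pos"],o["joints"].round(2),o["force"])
wrist("w1",q,[tip(1.3),(-28,145,165),(-20,182.5,186),(-20,107.5,186),(-150,200,60),(-103,3,190)])
E
```

```text
2.2 [540.85967163 122.52897555 308.98720495] [ 0.2   0.46 -0.72  1.63  0.32  1.18  0.65] [-0.30134428 -0.51955338 -0.38962937]
(np.float64(-87.51806856707148), 145, np.float64(138.87339451736258)) [259.2 183.4]
(-28, 145, 165) [259.4 241.6]
(-20, 182.5, 186) [295.4 257. ]
(-20, 107.5, 186) [223.8 257.3]
(-150, 200, 60) [300.7 122.2]
(-103, 3, 190) [112.1 181.8]
```

View pics/w1.png

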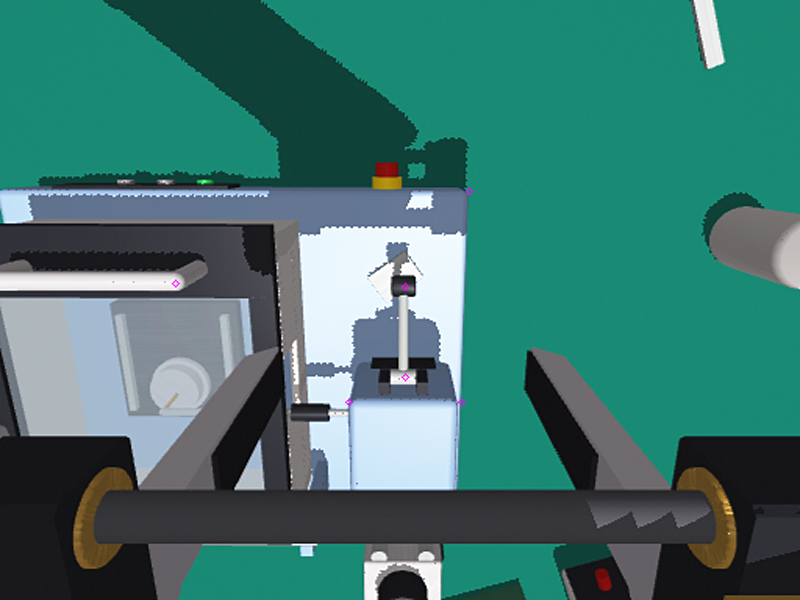

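```bash
python3 - <<'E'
from h import *
q=np.load("q.npy"); z=np.load("pics/w1.npz")
X=cloud(z["d"],z["K"],z["W"]); c,s=np.cos(q[2]),np.sin(q[2])
Y=(X-[q[0],q[1],0]); L=np.stack([c*Y[...,0]+s*Y[...,1],-s*Y[...,0]+c*Y[...,1],X[...,2]],-1)
m=(abs(L[...,0]+88)<25)&(abs(L[...,1]-145)<25)&(L[...,2]>90)
v,u=np.nonzero(m)
for rr in range(v.min(),v.max()+1): 
    k=L[rr,u[v==rr]]; print(rr,len(k),k[:,0].mean().round(1),k[:,1].min().round(1),k[:,1].max().round(1),k[:,2].mean().round(1))
g=L[100:330,240:320]; t=g[(abs(g[...,2]-186)<5)]; print("head",t.min(0),t.max(0),np.median(t,0))
k=L[160:190,0:130]; k=k[(k[...,2]>180)&(abs(k[...,0]+103)<20)]; print("bar",np.median(k,0),k.min(0),k.max(0))
for tgt in (T(q,tip(1.3)),):
    print(rel(tgt-[0,0,18.8],Rtool(q,90)))
E
```

```text
176 13 -96.2 135.8 150.4 139.2
177 16 -95.6 134.7 151.5 141.4
178 16 -94.9 134.8 151.4 143.3
179 16 -93.9 134.8 151.4 143.9
180 16 -93.0 134.8 151.4 144.9
181 16 -92.1 134.8 151.4 145.8
182 16 -91.0 134.8 151.4 146.2
183 16 -90.0 134.8 151.4 146.5
184 16 -88.9 134.7 151.4 146.7
185 16 -87.7 134.7 151.4 146.5
186 16 -86.5 134.7 151.4 146.3
187 16 -85.2 134.7 151.4 145.6
188 16 -83.9 134.6 151.4 145.2
189 15 -82.4 135.8 151.5 144.1
190 6 -81.5 140.3 145.8 145.1
191 6 -80.5 140.3 145.8 145.6
192 6 -79.7 140.2 145.8 146.7
193 6 -78.5 140.2 145.8 146.7
194 6 -77.3 140.2 145.8 146.6
195 6 -76.3 140.2 145.8 147.1
196 6 -75.4 140.2 145.8 148.0
197 6 -74.3 140.2 145.8 148.0
198 6 -73.5 140.2 145.8 149.2
199 6 -72.2 140.2 145.8 149.0
200 6 -71.7 140.2 145.8 150.9
201 6 -70.4 140.2 145.8 150.7
202 6 -69.3 140.2 145.8 150.8
203 6 -68.1 140.2 145.8 150.8
204 6 -67.3 140.2 145.8 152.0
205 6 -66.2 140.2 145.8 152.1
206 6 -65.2 140.2 145.8 152.6
207 6 -64.2 140.2 145.8 152.9
208 5 -63.4 141.3 145.8 154.1
head [-22.35863805 123.28748924 181.00484298] [ 49.82966256 180.0056518  189.21366993] [ 10.13037648 150.81909213 186.73182306]
bar [-107.16934612  -43.72693802  194.98414057] [-112.13433009 -103.47683655  180.15097029] [-100.2602399    10.36419855  198.20413122]
[ 3.782e-01  4.400e-03  2.320e-02 -8.000e-04 -2.000e-04  0.000e+00]
```

Emit:
play_rows --motion '[0.08,0.001,0.0216,-0.0008,0,0,0.6,0.16,0.001,0.0216,-0.0008,0,0,0.2,0.24,0.001,0.0216,-0.0008,0,0,0,0.31,0.001,0.0216,-0.0008,0,0,0,0.36,0.001,0.0216,-0.0008,0,0,0,0.378,0.001,0.0216,-0.0008,0,0,0,0.378,0.001,0.0216,-0.0008,0,0,0]'

```text
clock: 2.95
tool_pos: [550.5, 115.9, 119.5]
ee_rot: [0.257, 1.558, -0.261]
force: [-0.1, 0.9, 0.5]
width: 0.504
```

```bash
python3 - <<'E'
from h import *
q=np.load("q.npy"); o,R0=state(); print(o["clock"],o["tool_pos"],o["joints"].round(2),o["force"],o["width"])
wrist("w2",q,[tip(1.3)])
z=np.load("pics/w2.npz")
X=cloud(z["d"],z["K"],z["W"]); c,s=np.cos(q[2]),np.sin(q[2])
Y=(X-[q[0],q[1],0]); L=np.stack([c*Y[...,0]+s*Y[...,1],-s*Y[...,0]+c*Y[...,1],X[...,2]],-1)
m=(abs(L[...,0]+88)<9)&(abs(L[...,1]-145)<14)&(L[...,2]>125)&(L[...,2]<160)
k=L[m];print(np.percentile(k,[2,50,98],axis=0))
t=R0.apply([-18.8,0,0])+o["tool_pos"]-[q[0],q[1],0]; print("grasp L",c*t[0]+s*t[1],-s*t[0]+c*t[1],t[2])
E
```

```text
2.95 [550.53394192 115.91865346 119.49527701] [ 0.12  0.68 -0.59  1.83  0.52  0.79  0.49] [-0.05360479  0.85793531  0.45974227] 0.5042000060584765
(np.float64(-87.51806856707148), 145, np.float64(138.87339451736258)) [266.1 250.2]
[[-96.42985541 134.64360046 138.50242794]
 [-90.9992253  143.21147372 145.33082398]
 [-79.80191026 151.49139584 147.45116902]]
grasp L -87.8461678815482 140.90946958744905 138.29514840802187
```

View pics/w2.png

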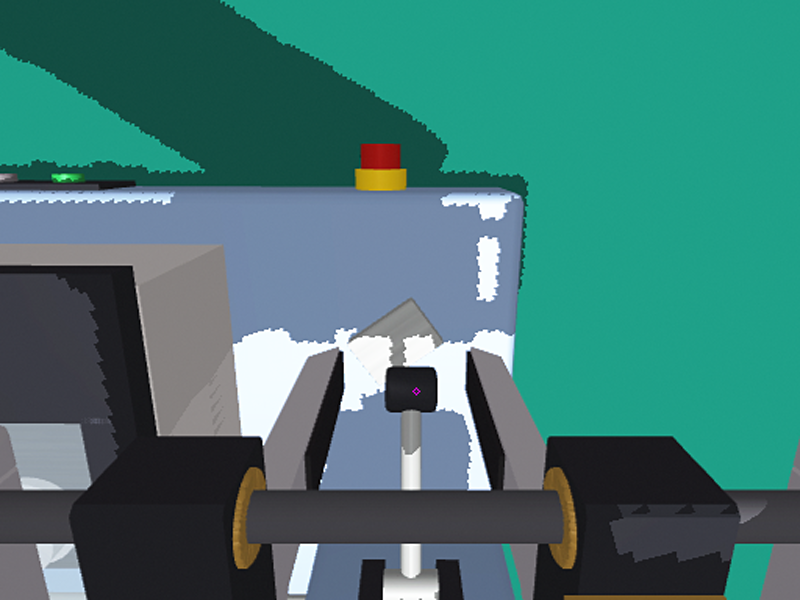

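Emit:
play_rows --motion '[0,0.0045,-0.001,0,0,0,0,0,0.0045,-0.001,0,0,0,-0.5,0,0.0045,-0.001,0,0,0,-1,0,0.0045,-0.001,0,0,0,-1,0,0.0045,-0.001,0,0,0,-1,0,0.0045,-0.001,0,0,0,-1]'

```text
clock: 3.6
tool_pos: [551.5, 118.1, 120.7]
ee_rot: [0.257, 1.556, -0.26]
force: [0.1, -2.4, 2.5]
width: 0.191
```

```bash
python3 - <<'E'
from h import *
q=np.load("q.npy"); o,R0=state(); print(o["clock"],o["tool_pos"],o["force"],o["width"],o["width"]*94)
c,s=np.cos(q[2]),np.sin(q[2])
t=R0.apply([-18.8,0,0])+o["tool_pos"]-[q[0],q[1],0]; print("grasp L",c*t[0]+s*t[1],-s*t[0]+c*t[1],t[2])
p0=np.array(tip(1.3))
for a in (10,20,30,40,50,52): print(a, ((np.array(tip(a))-p0)).round(1), "tool frac dx %.4f dz %.4f"%(-(tip(a)[2]-p0[2])/500,(tip(a)[0]-p0[0])/500))
E
```

```text
3.6 [551.49551842 118.1288599  120.72503274] [ 0.13508757 -2.37155754  2.53012044] 0.190635318724989 17.919719960148967
grasp L -87.67951750300779 143.311628155205 139.5249628905179
10 [-3.3  0.   9.3] tool frac dx -0.0186 dz -0.0065
20 [-5.2  0.  20.5] tool frac dx -0.0409 dz -0.0105
30 [-5.2  0.  31.8] tool frac dx -0.0636 dz -0.0105
40 [-3.3  0.  42.9] tool frac dx -0.0859 dz -0.0065
50 [ 0.6  0.  53.6] tool frac dx -0.1072 dz 0.0012
52 [ 1.6  0.  55.6] tool frac dx -0.1113 dz 0.0032
```

Emit:
play_rows --motion '[-0.0093,0,-0.0035,0,0,0,-1,-0.0186,0,-0.0065,0,0,0,-1,-0.03,0,-0.009,0,0,0,-1,-0.041,0,-0.0105,0,0,0,-1,-0.052,0,-0.011,0,0,0,-1,-0.0636,0,-0.0105,0,0,0,-1,-0.075,0,-0.009,0,0,0,-1,-0.086,0,-0.0065,0,0,0,-1,-0.097,0,-0.003,0,0,0,-1,-0.107,0,0.001,0,0,0,-1,-0.107,0,0.001,0,0,0,-1]'

```text
clock: 4.7
tool_pos: [551.6, 118.1, 174.9]
ee_rot: [0.256, 1.557, -0.261]
force: [-4.0, -0.8, -0.9]
width: 0.187
```

```bash
python3 - <<'E'
from h import *
q=np.load("q.npy"); o,R0=state(); print(o["clock"],o["tool_pos"],o["force"],o["width"]*94)
wrist("w3",q,[tip(50)])
c,s=np.cos(q[2]),np.sin(q[2])
t=R0.apply([-18.8,0,0])+o["tool_pos"]-[q[0],q[1],0]; print("grasp L",c*t[0]+s*t[1],-s*t[0]+c*t[1],t[2],tip(50))
E
```

```text
4.7 [551.58532747 118.09841649 174.87233759] [-4.03533334 -0.80481888 -0.89168802] 17.55543511578595
(np.float64(-86.91000615738224), 145, np.float64(192.47018701314545)) [261.7 249.3]
grasp L -87.57017731008177 143.32102152515483 193.67222439975473 (np.float64(-86.91000615738224), 145, np.float64(192.47018701314545))
```

View pics/w3.png

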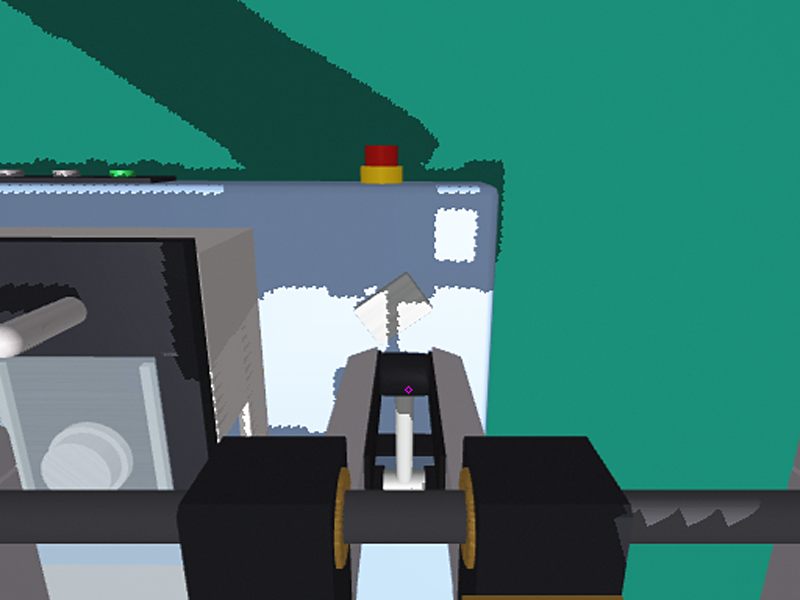

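Emit:
play_rows --motion '[-0.004,0,0.003,0,0,0,-1,-0.008,0,0.004,0,0,0,-1,-0.008,0,0.004,0,0,0,-1]'

```text
clock: 5.05
tool_pos: [553.4, 117.4, 178.8]
ee_rot: [0.256, 1.557, -0.261]
force: [-4.0, -0.5, -1.7]
width: 0.186
```

```bash
python3 - <<'E'
from h import *
q=np.load("q.npy"); o,R0=state(); print(o["clock"],o["tool_pos"],o["force"],o["width"]*94)
E
```

```text
5.05 [553.42533885 117.42268958 178.78602345] [-4.0038989  -0.53103743 -1.65316293] 17.465666245818007
```

```bash
python3 - <<'E'
from h import *
q=np.load("q.npy"); o,R0=state()
wrist("w4",q,[tip(50)])
c,s=np.cos(q[2]),np.sin(q[2])
for n in("w3","w4"):
    z=np.load(f"pics/{n}.npz")
    X=cloud(z["d"],z["K"],z["W"])
    Y=(X-[q[0],q[1],0]); L=np.stack([c*Y[...,0]+s*Y[...,1],-s*Y[...,0]+c*Y[...,1],X[...,2]],-1)
    for rr in range(224,300,4): k=L[rr,256:260].mean(0); print(rr,k.round(1))
p,d=r.snapshot("side"); cv2.imwrite("pics/s4.png",cv2.resize(p[130:230,200:330,::-1],None,fx=6,fy=6,interpolation=cv2.INTER_CUBIC))
E
```

```text
(np.float64(-86.91000615738224), 145, np.float64(192.47018701314545)) [261.7 243.1]
224 [-49.2 141.9  60.8]
228 [-98.6 142.7 189.7]
232 [-97.  142.7 191.8]
236 [-95.4 142.7 193.5]
240 [-93.4 142.7 194.3]
244 [-91.5 142.7 195.3]
248 [-89.  142.7 195.2]
252 [-86.  142.7 193.9]
256 [-80.1 142.6 187.2]
260 [-76.8 142.6 185.9]
264 [-73.6 142.6 184.9]
268 [-70.6 142.6 184.2]
272 [-66.8 142.5 182.3]
276 [-63.7 142.5 181.7]
280 [-60.2 142.5 180.4]
284 [-56.6 142.5 179.2]
288 [-52.6 142.5 177.5]
292 [-49.4 142.4 176.9]
296 [-45.3 142.4 175.2]
224 [-45.8 141.8  61.2]
228 [-96.7 142.7 194. ]
232 [-95.3 142.7 196.3]
236 [-93.6 142.7 197.7]
240 [-91.2 142.7 197.7]
244 [-89.2 142.7 198.6]
248 [-86.8 142.6 198.5]
252 [-80.6 142.6 191. ]
256 [-77.  142.6 189.1]
260 [-73.8 142.5 187.9]
264 [-70.5 142.5 186.7]
268 [-66.8 142.5 184.8]
272 [-63.3 142.5 183.6]
276 [-59.6 142.5 182.1]
280 [-56.2 142.4 181.1]
284 [-52.3 142.4 179.3]
288 [-48.  142.4 177.2]
292 [-44.  142.4 175.6]
296 [-39.5 142.3 173.5]
```

View pics/s4.png

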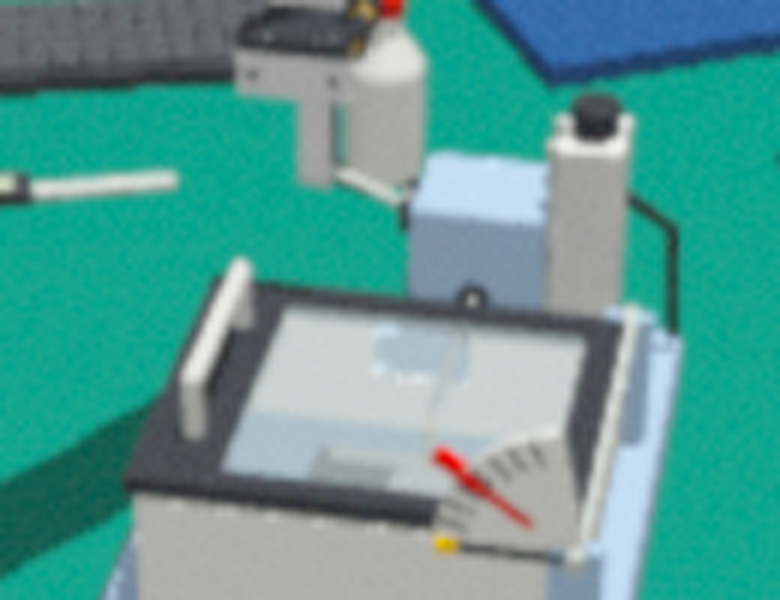

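View pics/w4.png

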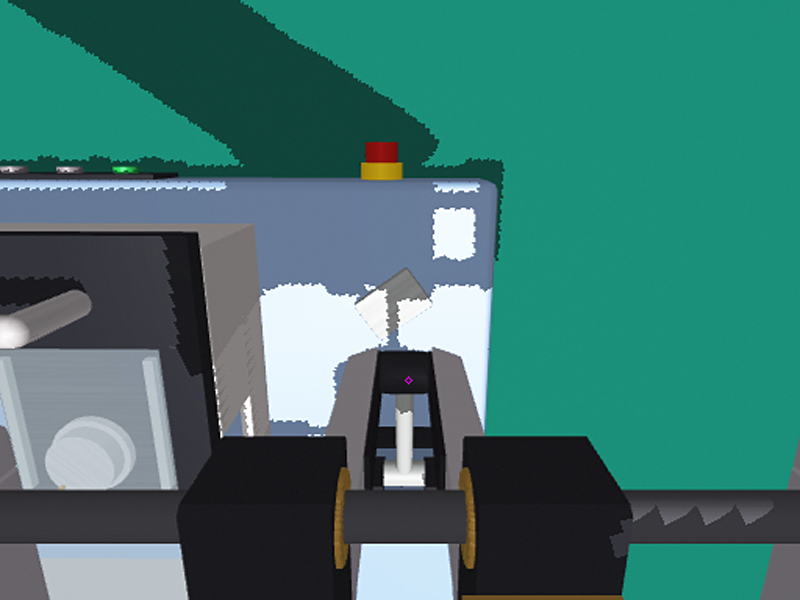

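Emit:
play_rows --motion '[-0.005,0,0.002,0,0,0,-1,-0.01,0,0.004,0,0,0,-1,-0.012,0,0.005,0,0,0,-1,-0.012,0,0.005,0,0,0,-1]'

```text
clock: 5.55
tool_pos: [555.1, 116.6, 182.7]
ee_rot: [0.256, 1.56, -0.261]
force: [1.3, 3.7, -26.4]
width: 0.19
```

```bash
cat > lev.py <<'E'
from h import *
import sys
q=np.load("q.npy"); o,R0=state();print(o["tool_pos"],o["force"],o["width"]*94)
n=sys.argv[1]; wrist(n,q,[tip(50)])
c,s=np.cos(q[2]),np.sin(q[2])
z=np.load(f"pics/{n}.npz")
X=cloud(z["d"],z["K"],z["W"])
Y=(X-[q[0],q[1],0]); L=np.stack([c*Y[...,0]+s*Y[...,1],-s*Y[...,0]+c*Y[...,1],X[...,2]],-1)
m=(abs(L[...,1]-142.5)<2)&(L[...,0]>-77)&(L[...,0]<-45)&(L[...,2]>165)&(L[...,2]<200)
k=L[m]; f=np.polyfit(k[:,0],k[:,2],1); print("lever deg above level",len(k),-np.degrees(np.arctan(f[0])))
m=(abs(L[...,1]-142.5)<6)&(L[...,0]>-100)&(L[...,0]<-78)&(L[...,2]>165)&(L[...,2]<210); print("grip top",np.percentile(L[m][:,2],97))
E
python3 lev.py w5
```

```text
[555.13319999 116.6324681  182.72793741] [  1.28100032   3.66197303 -26.43357611] 17.88354326187197
(np.float64(-86.91000615738224), 145, np.float64(192.47018701314545)) [262.  237.1]
lever deg above level 233 25.839142625649494
grip top 202.4083460935647
```

Emit:
play_rows --motion '[0.001,0,0,0,0,0,0.2,0.001,0,0,0,0,0,0.2,0,0,0,0,0,0,0.2,0,0,0,0,0,0,0.2,-0.08,0,0,0,0,0,0.2,-0.16,0,0,0,0,0,0.2,-0.2,0,0,0,0,0,0.2,-0.2,0,0,0,0,0,0.2]'

```text
clock: 6.4
tool_pos: [557.8, 117.9, 286.7]
ee_rot: [0.258, 1.552, -0.258]
force: [1.7, -0.1, -1.1]
width: 0.602
```

```bash
python3 lev.py w6; python3 - <<'E'
from h import *
q=np.load("q.npy")
# bar points from w6
z=np.load("pics/w1.npz"); c,s=np.cos(q[2]),np.sin(q[2])
print(rel(T(q,(-103,-55,0))*[1,1,0]+[0,0,300],Rtool(q,0)),rel(T(q,(-103,-55,0))*[1,1,0]+[0,0,300],Rtool(q,180)))
E
```

```text
[557.83500285 117.90933315 286.73344925] [ 1.73773471 -0.13595114 -1.08841962] 56.60720781214509
(np.float64(-86.91000615738224), 145, np.float64(192.47018701314545)) [258.3 186. ]
lever deg above level 108 25.21110157730276
grip top 202.19994178802298
[-3.020e-02 -3.981e-01 -3.980e-02  2.495e-01  2.000e-04  2.000e-04] [-3.020e-02 -3.981e-01 -3.980e-02 -2.505e-01 -2.000e-04  2.000e-04]
```

View pics/w6.png

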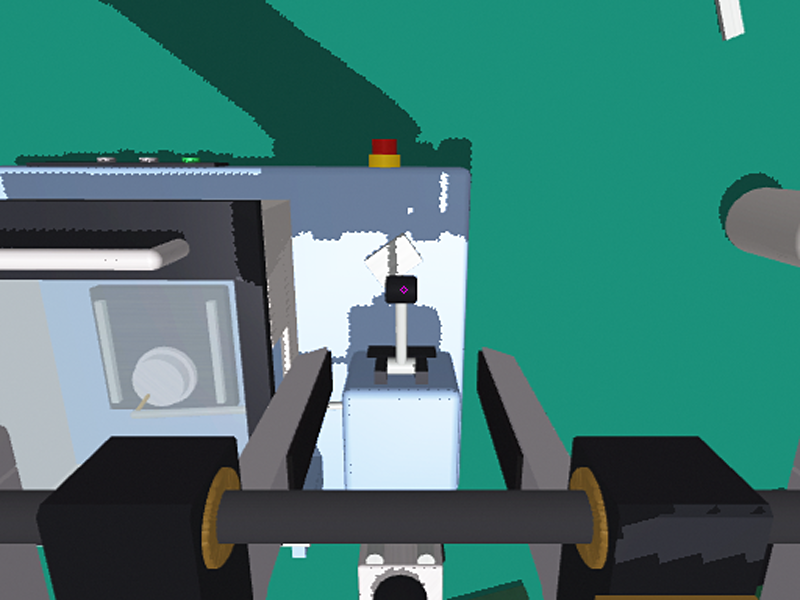

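Emit:
play_rows --motion '[-0.03,0,0,0.02,0,0,0.6,-0.05,-0.06,-0.01,0.045,0,0,1,-0.05,-0.12,-0.015,0.07,0,0,1,-0.05,-0.18,-0.02,0.095,0,0,1,-0.05,-0.24,-0.02,0.12,0,0,1,-0.05,-0.3,-0.03,0.14,0,0,1,-0.05,-0.35,-0.03,0.16,0,0,1,-0.05,-0.398,-0.04,0.18,0,0,1,-0.05,-0.398,-0.04,0.2,0,0,1,-0.05,-0.398,-0.04,0.225,0,0,1,-0.05,-0.398,-0.04,0.2495,0,0,1,-0.05,-0.398,-0.04,0.2495,0,0,1]'

```text
clock: 7.65
tool_pos: [472.6, -64.9, 308.8]
ee_rot: [1.443, 1.036, -1.449]
force: [0.4, 0.3, -0.3]
width: 1.001
```

```bash
python3 - <<'E'
from h import *
q=np.load("q.npy"); o,R0=state();print(o["tool_pos"],o["joints"].round(2))
wrist("w7",q,[(-103,-115,190),(-103,-55,190),(-103,5,190)])
z=np.load("pics/w7.npz"); X=cloud(z["d"],z["K"],z["W"]); c,s=np.cos(q[2]),np.sin(q[2])
Y=(X-[q[0],q[1],0]); L=np.stack([c*Y[...,0]+s*Y[...,1],-s*Y[...,0]+c*Y[...,1],X[...,2]],-1)
m=(abs(L[...,0]+103)<20)&(L[...,2]>180)&(L[...,2]<205)&(abs(L[...,1]+55)<75)
k=L[m]; print(np.percentile(k,[0,5,50,95,100],axis=0).round(1))
t=k[k[:,2]>np.percentile(k[:,2],60)]; print("top",np.median(t,0),np.polyfit(t[:,1],t[:,0],1))
print(rel(T(q,(-103,-55,0))*[1,1,0]+[0,0,190-18.8],Rtool(q,0)))
E
```

```text
[472.55140302 -64.93761019 308.80269466] [ 0.34  0.28 -0.34  1.82  0.11  1.06 -0.37]
(-103, -115, 190) [259.3 241.7]
(-103, -55, 190) [259.3 184.7]
(-103, 5, 190) [259.2 121.4]
[[-111.5 -121.8  180.9]
 [-110.8 -111.9  192.2]
 [-105.3  -50.6  195.4]
 [-100.4    3.8  196.9]
 [ -99.5    9.4  198.4]]
top [-105.90516177  -47.85408131  196.28338594] [ 4.79783301e-03 -1.05453367e+02]
[ 0.2755  0.0019 -0.0012  0.0003  0.0004  0.0003]
```

View pics/w7.png

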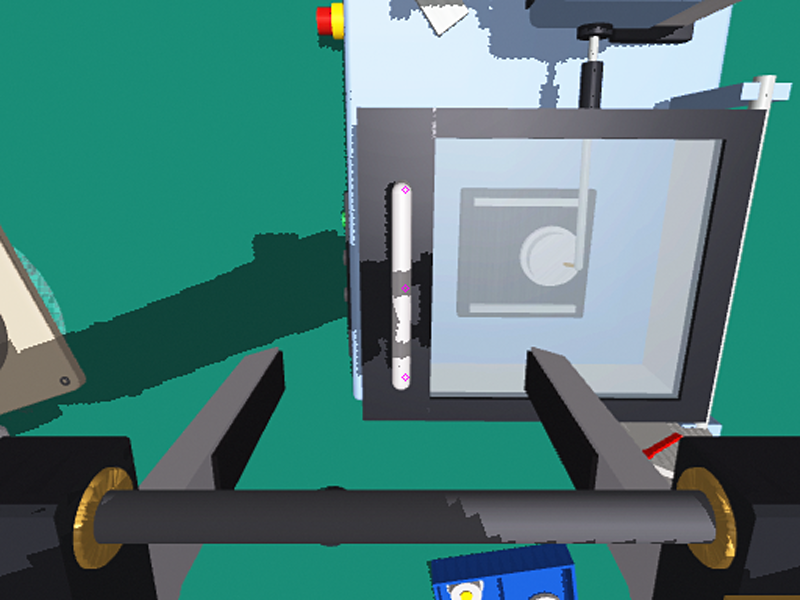

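Emit:
play_rows --motion '[0.08,-0.003,-0.001,0,0,0,0.6,0.16,-0.003,-0.001,0,0,0,0.2,0.22,-0.003,-0.001,0,0,0,0,0.26,-0.003,-0.001,0,0,0,0,0.275,-0.003,-0.001,0,0,0,0,0.275,-0.003,-0.001,0,0,0,0]'

```text
clock: 8.3
tool_pos: [470.4, -63.9, 170.6]
ee_rot: [1.439, 1.041, -1.447]
force: [0.7, -0.2, 0.5]
width: 0.525
```

```bash
python3 - <<'E'
from h import *
q=np.load("q.npy"); o,R0=state();print(o["clock"],o["tool_pos"],o["force"],o["width"])
wrist("w8",q,[(-105.5,-55,190)])
c,s=np.cos(q[2]),np.sin(q[2])
t=R0.apply([-18.8,0,0])+o["tool_pos"]-[q[0],q[1],0]; print("grasp L",c*t[0]+s*t[1],-s*t[0]+c*t[1],t[2])
E
```

```text
8.3 [470.37160891 -63.9444996  170.55948827] [ 0.71623032 -0.18175656  0.54709339] 0.5249311435708475
(-105.5, -55, 190) [259.1 250.2]
grasp L -106.08648771923404 -55.152892381996395 189.3592515643442
```

View pics/w8.png

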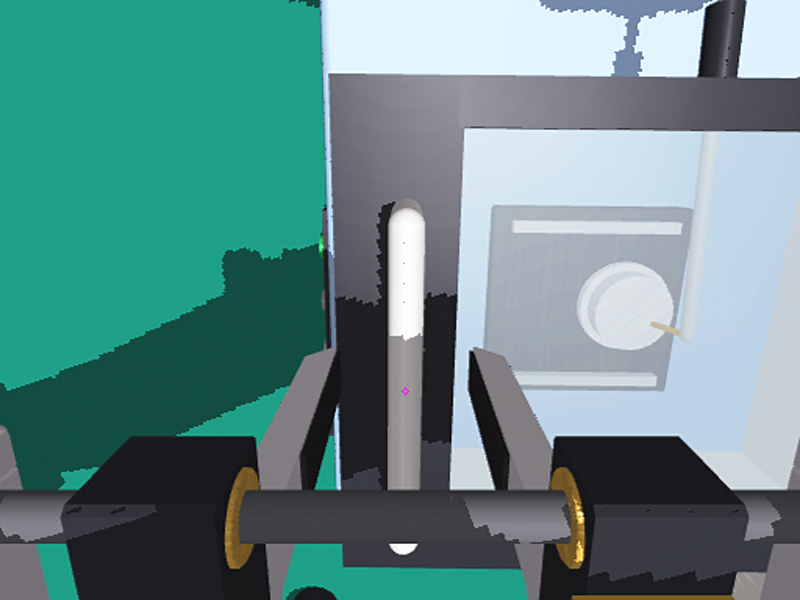

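Bar (x≈405 px) lies centred between pads (338 and 470). Close.

Emit:
play_rows --motion '[0,0,0,0,0,0,-0.5,0,0,0,0,0,0,-1,0,0,0,0,0,0,-1,0,0,0,0,0,0,-1,0,0,0,0,0,0,-1]'

```text
clock: 8.85
tool_pos: [470.5, -63.8, 171.6]
ee_rot: [1.44, 1.04, -1.447]
force: [1.2, -0.3, 2.4]
width: 0.117
```

```bash
python3 - <<'E'
from h import *
q=np.load("q.npy"); o,R0=state();print(o["clock"],o["tool_pos"],o["force"],o["width"]*94)
print(R0.as_matrix().round(3))
a0=np.arctan2(44,228);rho=np.hypot(44,228)
for d in (0,5,10,15,20,25,30,35):
    a=a0+np.radians(d); print(d,"dx(tool) %.4f dy %.4f"%(-(rho*np.sin(a)-44)/500,(228-rho*np.cos(a))/500), "turn frac %.4f"%(d/360))
E
```

```text
8.85 [470.5117901  -63.78275119 171.64611363] [ 1.24086608 -0.32961991  2.38012525] 11.043173964541587
[[-0.004  0.948 -0.317]
 [-0.002 -0.317 -0.948]
 [-1.    -0.003  0.003]]
0 dx(tool) -0.0000 dy 0.0000 turn frac 0.0000
5 dx(tool) -0.0394 dy 0.0094 turn frac 0.0139
10 dx(tool) -0.0778 dy 0.0222 turn frac 0.0278
15 dx(tool) -0.1150 dy 0.0383 turn frac 0.0417
20 dx(tool) -0.1507 dy 0.0576 turn frac 0.0556
25 dx(tool) -0.1845 dy 0.0799 turn frac 0.0694
30 dx(tool) -0.2162 dy 0.1051 turn frac 0.0833
35 dx(tool) -0.2456 dy 0.1329 turn frac 0.0972
```

Emit:
play_rows --motion '[-0.02,0.0045,0,0,0,0,-1,-0.0394,0.0094,0,0,0,0,-1,-0.0585,0.0155,0,0,0,0,-1,-0.0778,0.0222,0,0,0,0,-1,-0.0965,0.03,0,0,0,0,-1,-0.115,0.0383,0,0,0,0,-1,-0.115,0.0383,0,0,0,0,-1]'

```text
clock: 9.55
tool_pos: [488.2, -69.9, 229.9]
ee_rot: [1.439, 1.04, -1.449]
force: [-4.4, -0.0, -4.3]
width: 0.117
```

```bash
cat > cov.py <<'E'
from h import *
import sys
n=sys.argv[1]; q=np.load("q.npy"); o,R0=state();print(o["clock"],o["tool_pos"],o["force"],o["width"]*94)
c,s=np.cos(q[2]),np.sin(q[2])
t=R0.apply([-18.8,0,0])+o["tool_pos"]-[q[0],q[1],0]; g=np.array([c*t[0]+s*t[1],-s*t[0]+c*t[1],t[2]]); print("grasp L",g)
print("cover deg from grasp",np.degrees(np.arctan2(g[2]-146,122.5-g[0]))-10.92,"rho",np.hypot(g[2]-146,122.5-g[0]))
wrist(n,q,[])
z=np.load(f"pics/{n}.npz"); X=cloud(z["d"],z["K"],z["W"])
Y=(X-[q[0],q[1],0]); L=np.stack([c*Y[...,0]+s*Y[...,1],-s*Y[...,0]+c*Y[...,1],X[...,2]],-1)
np.save("pics/L.npy",L)
p,d=r.snapshot("side"); cv2.imwrite(f"pics/{n}s.png",cv2.resize(p[120:250,200:330,::-1],None,fx=4.6,fy=4.6,interpolation=cv2.INTER_CUBIC)); np.savez(f"pics/{n}s.npz",p=p,d=d)
E
python3 cov.py c1
```

```text
9.55 [488.18318639 -69.90905104 229.92257103] [-4.3517209  -0.02341955 -4.30605378] 10.954669651937637
grasp L [-87.2908107  -55.08229577 248.72224952]
cover deg from grasp 15.168279741302493 rho 233.58947921809374
```

View pics/c1s.png

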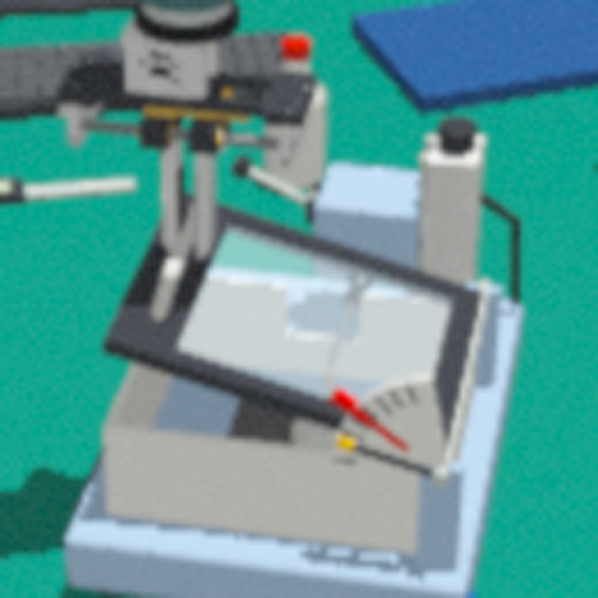

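View pics/c1.png

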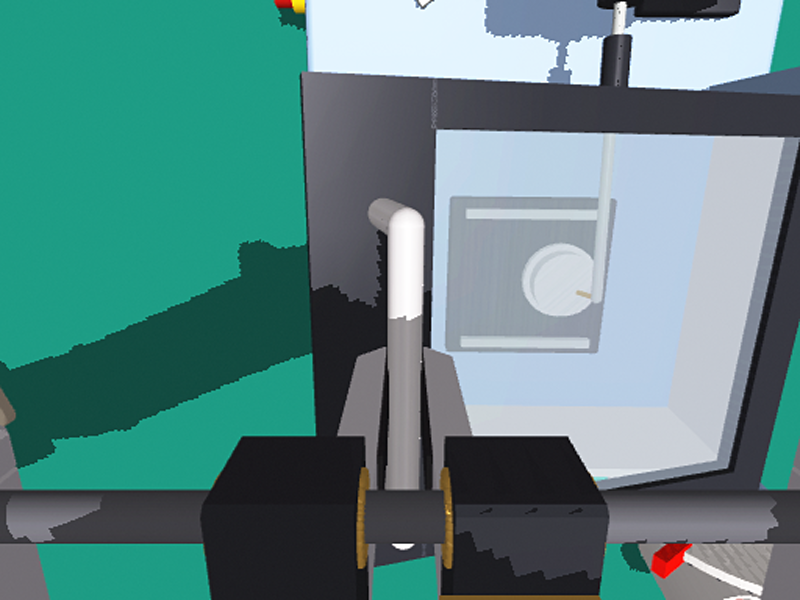

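Emit:
play_rows --motion '[-0.018,0.0095,0,0,0,0,-1,-0.0357,0.0193,0,0,0,0,-1,-0.053,0.03,0,0,0,0,-1,-0.0695,0.0416,0,0,0,0,-1,-0.0856,0.054,0,0,0,0,-1,-0.1012,0.0668,0,0,0,0,-1,-0.11,0.0745,0,0,0,0,-1,-0.119,0.083,0,0,0,0,-1,-0.119,0.083,0,0,0,0,-1]'

```text
clock: 10.55
tool_pos: [525.2, -82.7, 289.2]
ee_rot: [1.435, 1.044, -1.454]
force: [-10.1, 1.2, 2.1]
width: 0.115
```

```bash
python3 cov.py c2; python3 - <<'E'
import numpy as np
L=np.load("pics/L.npy")
# frame left strip near y~45: fit plane
for y0 in (-160,-150,40,50):
    m=(abs(L[...,1]-y0)<5)&(L[...,2]>165)&(L[...,2]<310)&(L[...,0]>-120)&(L[...,0]<90)
    k=L[m]
    if len(k)>30:
        f=np.polyfit(k[:,0],k[:,2],1); e=k[:,2]-np.polyval(f,k[:,0]); g=abs(e)<4
        f=np.polyfit(k[g,0],k[g,2],1); print(y0,len(k),g.sum(),np.degrees(np.arctan(-f[0])),k[g,0].min(),k[g,0].max(),np.std(k[g,2]-np.polyval(f,k[g,0])))
E
```

```text
10.55 [525.17358784 -82.67695034 289.16969168] [-10.11761237   1.17858015   2.1027855 ] 10.777771903527356
grasp L [-48.05079897 -55.28812928 307.9684213 ]
cover deg from grasp 32.601514425797596 rho 235.20489902813767
-160 284 284 31.933698952002747 -61.9858609147407 89.83216241573723 0.47237421205137753
-150 300 300 32.21233009548309 -61.71640294354252 89.9888638239683 2.2088173151864816
40 4083 3998 31.85701444386405 -93.0872437124022 89.87439809230362 0.7063618842514087
50 3310 3236 31.857276051338633 -93.12717112870047 89.68008557824251 0.7456802547650565
```

View pics/c2s.png

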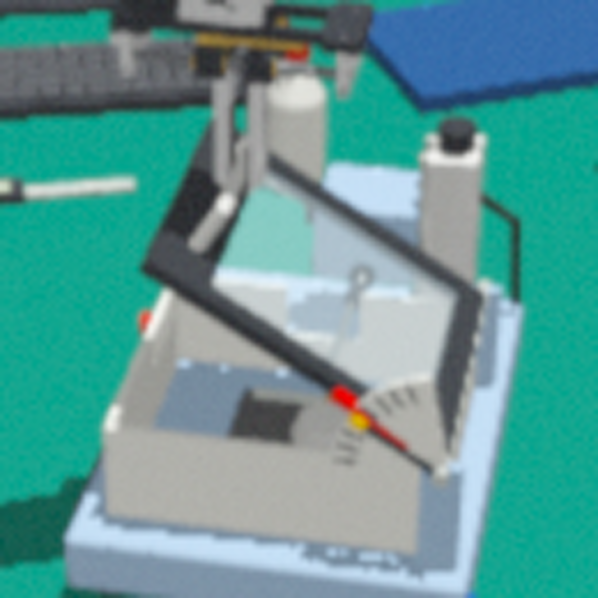

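View pics/c2.png

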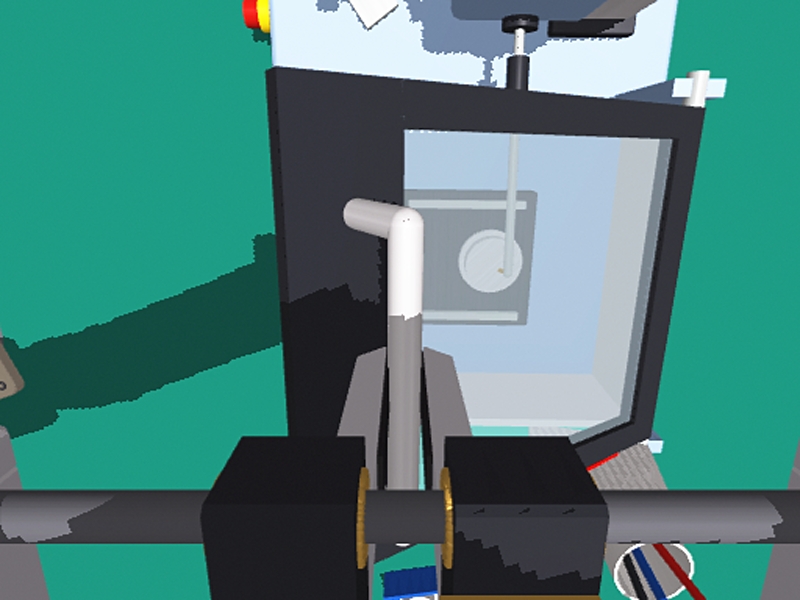

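Emit:
play_rows --motion '[-0.006,0.006,0,0,0,0,-1,-0.012,0.012,0,0,0,0,-1,-0.018,0.0175,0,0,0,0,-1,-0.018,0.0175,0,0,0,0,-1,-0.018,0.0175,0,0,0,0,-1]'

```text
clock: 11.15
tool_pos: [533.1, -85.4, 298.1]
ee_rot: [1.435, 1.045, -1.455]
force: [-4.9, 1.3, -4.2]
width: 0.118
```

```bash
cat > ang.py <<'E'
import numpy as np
L=np.load("pics/L.npy")
for y0 in (-160,40,50):
    m=(abs(L[...,1]-y0)<5)&(L[...,2]>165)&(L[...,2]<315)&(L[...,0]>-115)&(L[...,0]<90)
    k=L[m]
    if len(k)>30:
        f=np.polyfit(k[:,0],k[:,2],1); e=k[:,2]-np.polyval(f,k[:,0]); g=abs(e)<4
        f=np.polyfit(k[g,0],k[g,2],1); print(y0,len(k),g.sum(),np.degrees(np.arctan(-f[0])),np.std(k[g,2]-np.polyval(f,k[g,0])))
E
python3 cov.py c3; python3 ang.py
```

```text
11.15 [533.06865916 -85.43553656 298.08227881] [-4.94482808  1.29162776 -4.1838789 ] 11.097594591001203
grasp L [-39.66558705 -55.36300637 316.88072311]
cover deg from grasp 35.57897047154069 rho 235.57992095471957
-160 205 205 34.912848699637486 0.4921700274799593
40 3930 3825 34.8190275031201 0.7371791944889433
50 3183 3099 34.823007769380624 0.7539941952243945
```

View pics/c3s.png

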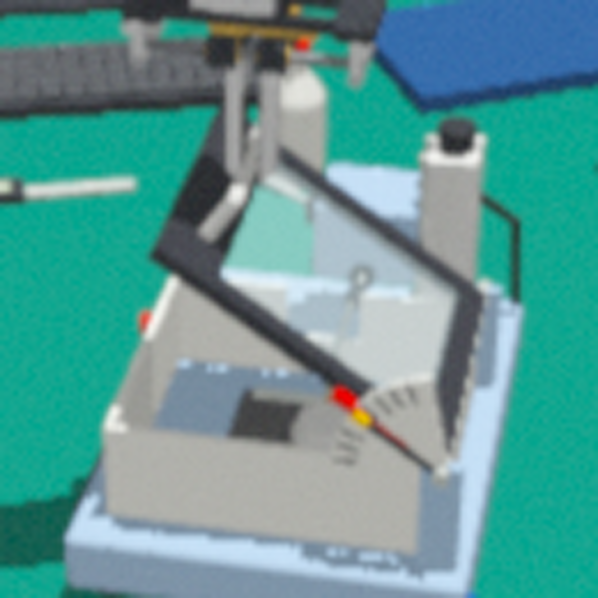

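```bash
python3 cov.py c4; python3 ang.py; for i in 5 6 7 8 ; do python3 cov.py c$i | head -1; done; python3 ang.py; python3 - <<'E'
from h import *
p,d=r.snapshot("scene"); cv2.imwrite("pics/fin.png",cv2.resize(p[130:290,150:350,::-1],None,fx=3.7,fy=3.7,interpolation=cv2.INTER_CUBIC))
E
```

```text
11.25 [533.01148995 -85.43917888 298.03561684] [-4.37132225  1.41830073 -3.69160225] 10.67671055340575
grasp L [-39.71761555 -55.38441075 316.83404794]
cover deg from grasp 35.56197761797997 rho 235.58188965227657
-160 205 205 34.78469766001375 0.5273413942584718
40 3926 3824 34.81250256612488 0.7403787302719673
50 3185 3098 34.80147768691877 0.7531647627121423
11.35 [532.99878858 -85.40230414 297.9959028 ] [-5.17699544  0.64152053 -4.05350528] 11.378648451392976
11.45 [532.98089572 -85.42614555 297.99218824] [-5.02967219  0.62113836 -3.85470659] 11.314843533622296
11.55 [532.97854535 -85.4016761  298.00374079] [-5.43809711  1.22465449 -4.88595093] 11.028050252605206
11.65 [532.98136391 -85.40185265 298.00670044] [-6.16266161  0.50366231 -3.32574673] 11.204259584918516
-160 209 209 34.87318057000959 0.48793463043385304
40 3923 3819 34.801946733446265 0.7468699191783648
50 3193 3107 34.81908147737246 0.7600323125166828
```

View pics/fin.png

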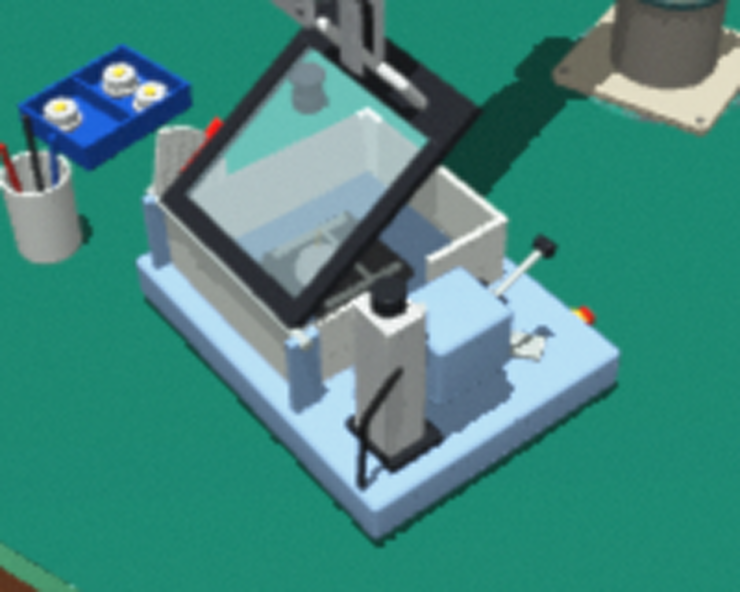

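View pics/c8.png

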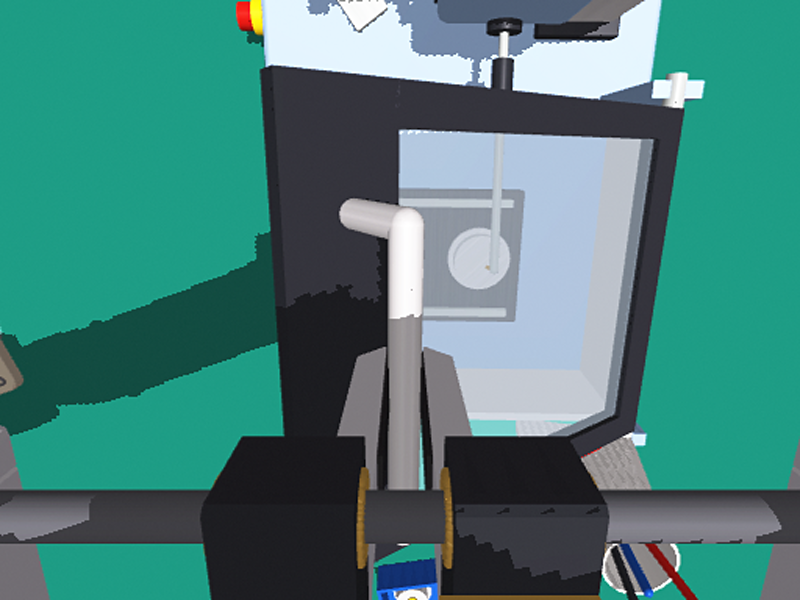

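Cover steady at 34.8°, lever up, specimen and standard in place. Handing in.

```bash
python3 -c "
from plant import r
print(r.finish_job())"
```

```text
the job is handed in; nothing more can be done
None
```

The job is handed in: the lift lever is fully up, and the arm is holding the cover at the red mark. It took about 11.7 s of the 48 s allowed.

- **Lever:** I pinched the grip by its ends and raised it along its arc until the stop pushed back with about 26 N. I then released it. It measured 25.2° above level (the stop is at 25°) and still looked up in the final scene picture.
- **Cover:** I lifted it by the bar handle only after the lever was up. Fitting the frame in the depth images gave 34.8 to 34.9°, and the pointer sits on the red line. It held steady over the last 0.5 s of pictures with a force of about 6 to 8 N.
- **Disagreement:** The angle worked out from the gripper position came to 35.6°. I trusted the direct frame measurement, because the tester pose was only fitted to about 2 mm.
- **Everything else:** The specimen, reference plate, pen cup and tray look undisturbed in the last pictures. I did not check the caliper, mouse or bottle separately; the arm did not work near them at bench height.

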